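# Sweep the used caps off the instrument deck into the waste bin

## Robot

A 7-joint arm with a two-finger parallel gripper is mounted at the origin on the work surface. World frame = base frame: x ahead of the robot, y to its left, z up, the work surface at z = 0. Lengths are in m, angles in degrees, forces in N, time in s.
With the tool pointing down it reaches from about 0.4 to 0.925 m from the base axis. Payload 4.1 kg.
Tool frame: the origin (TCP) lies where the fingers leave the gripper's body, on its centre line; the fingertips stand 73 mm ahead of it and the grasp point (between the pads) lies 54 mm ahead of it; z points along the fingers, y is the line along which they close (so a half turn about z gives the same grasp; the last joint's range is limited). The gripper opens to 85 mm and grips with 20 to 120 N. Pads are 22 mm wide; open, the fingers measure 114 mm over their backs; the gripper's body (76 mm by 85 mm) begins 54 mm behind the grasp point. The pads swing forward as they close: fully open they stand 13 mm farther back than shut.
Start: joints at [-76.203, 22.827, 2.584, 88.041, -1.071, 69.15, -2.905], TCP at [0.217, 0.613, 0.304] pointing down, gripper open.
Joint ranges: [-161.44, 161.44], [-28.35, 127.94], [-78.24, 83.42], [0, 140.83], [-78.03, 258.03], [13.02, 114.36], [-168.23, 168.23]. Speed limits (degrees/s): [147.25, 147.25, 180, 180, 180, 180, 180].

## Interface

Orientations are given as a 3x3 rotation matrix whose columns are the frame's x, y, z axes.
In Python, from cell import * gives the robot as it stands. The module is installed in compiled form; this text tells all that it offers.
- The arm moves only by the shell command python3 -m inch 'ROWS' [OPENING]. ROWS is JSON, a list of rows, each a list of 2 entries, a list of its own where there are three numbers: the shift along the world's x, y, z scaled (see below), then the turn, a rotation vector about the world's x, y, z scaled (see below). In form: [[[tx, ty, tz], [ax, ay, az]], ...]. A call has 1 to 8 rows; each row is the pose to reach, as a shift and turn from the pose commanded when the call began, turning the shorter way round; what a row does not reach only later rows make up. The controller multiplies each number of a shift by 10 cm and each number of a turn by 360 degrees. A row lasts 1/12 s, in which the tool goes at most 41.7 mm and 7.16 degrees, less where a joint would pass 70% of its speed; a pose out of reach is approached as far as the arm can. A call with a number of a shift or a turn outside -1 to 1 is refused whole. A call with a gripper value outside its range is refused whole. OPENING is the gripper command: -1 is shut, 1 is fully open, values between are in proportion, set as the call begins (- or left out, the last holds). The fingers move at their own pace and stop on an object; the grip force is fixed at half the most. Time passes only in rows, so rows that repeat a pose let the fingers close. It gives the time, the measured TCP pose, the force, the opening and the grip force at its end, in the units of the state.
- read_state(): the state, without advancing time (a new reading comes with each control period).
- get_image(name): name is "scene" or "top"; returns a dict with "color" (400x640x3 uint8, red, green, blue), "mtx" (3x3 intrinsics, pixels), "dist" ([k1, k2, p1, p2, k3] as OpenCV has them; the pictures are not rectified), "T" (4x4, takes a point from camera to world coordinates). Camera axes: x right, y up, looking along -z (the intrinsics and any distortion apply to the point x, -y, -z); pixel columns grow to the right and rows downward; lengths in m; the calibration is good to about 2 mm. A picture is of the moment at which its call begins. There is no depth.
- sign_off(): hands the job in; it is judged then, once.
Trained networks look in a picture, given as the dict that the camera call returned (one of the last four; its "shot" number tells which), for a name from the list of things; names that differ only in an ending like _2 or _b are one class to them, and where a whole thing is asked for, a point or a joint stands for the part that bears it (a point fixed in the world has none). Each returns a list of dicts, best first, with "score" (0 to 1); they miss things now and then, are a little off and sometimes report something else, mostly with a low value. They report only what shows in the picture. A call takes as long as a camera call.
- cut_out(target, picture): "mask" (400x640 bool, what is visible of it) and "extent" ([left, top, right, bottom] in pixels, round what is visible of it).
The state is a dict: "t": time; "joint_positions": joint angles; "qd": joint speeds; "joint_torque": joint torques, N m; "tcp_pos": TCP position; "orientation": TCP orientation; "force": force on the tool from outside, world axes, zero at the start; "wrist_torque": the same for the moment, N m; "opening": finger opening in m; "grasp_force": force on a finger pad.
Only numpy, scipy, OpenCV 4.12 (cv2) and the standard library are available. Lean on these libraries where they do the work, as an engineer would, in place of code of your own. Each camera call takes 0.05 s, during which the arm holds its last target. There are 200 camera calls.

## Task

Clear the three used blue screw caps off the steel deck: sweep them with your fingers along the deck and over its open end into the orange waste bin. Only push the caps, never pick them up, and let none fall into the white tray. Leave the brass cup, the amber vial and the steel cup standing where they are.

Things in the scene. Friction and masses are not known exactly. Their poses are not given: they have to be found in the camera images.
- deck: Fixed instrument deck, differs in place and yaw: grey housing, flat level steel top 260 (x) by 320 (y) mm, surface 45 mm above the bench. Origin: centre of underside, on the bench. Open ends at y = -160 and +160 mm, a bin below each, the top overhanging the bin's near wall by 10 mm. The long sides (x = -130, +130 mm) have a lip 4 mm thick, 9 mm above the surface.
- waste_bin: Orange plastic open bin, fixed, 240 (x) by 110 (y) by 35 mm high, walls 4 mm: the waste bin. It stands at one end of the deck (the +y or the -y end), with the same axes, its rim 10 mm below the deck surface, its centre 201 mm from the deck's centre along the deck's y axis. Origin at the centre of its underside, on the bench.
- clean_tray: White plastic open tray of the same size as the orange bin, fixed, at the opposite end of the deck; for clean parts. A steel cup stands in it. Origin at the centre of its underside, on the bench.
- cap1_center (a point): Centre (half-way up) of one of the three identical used blue screw caps: a ribbed solid disc 36 mm across and 16 mm high, about 18 g, lying flat and loose on the deck (so its centre is 8 mm above the surface), its centre on the front (-x) half of the deck, at least 60 mm from those of the other caps. It slides when pushed.
- cap1: The same cap; origin at the centre of its underside.
- cap2_center (a point): Centre (half-way up) of one of the three identical used blue screw caps: a ribbed solid disc 36 mm across and 16 mm high, about 18 g, lying flat and loose on the deck (so its centre is 8 mm above the surface), its centre on the front (-x) half of the deck, at least 60 mm from those of the other caps. It slides when pushed.
- cap2: The same cap; origin at the centre of its underside.
- cap3_center (a point): Centre (half-way up) of one of the three identical used blue screw caps: a ribbed solid disc 36 mm across and 16 mm high, about 18 g, lying flat and loose on the deck (so its centre is 8 mm above the surface), its centre on the front (-x) half of the deck, at least 60 mm from those of the other caps. It slides when pushed.
- cap3: The same cap; origin at the centre of its underside.
- brass_cup: Brass test cup, 50 mm across and 55 mm high, with a flange 59 mm across near the rim; stands loose at the back of the deck (84 to 90 mm to +x of the deck's centre line). Origin at the centre of its underside. To be left alone.
- vial: Small amber glass vial with a white cap, 30 mm across and 62 mm high; stands loose at the back of the deck (84 to 90 mm to +x of the deck's centre line) beside the brass cup. Origin at the centre of its underside. To be left alone.
- steel_cup: Steel test cup, same shape as the brass one (flange 59 mm across, 55 mm high); stands loose in the white tray. Origin at the centre of its underside. To be left alone.

How it is judged:
By the outcome, as a careful person would: the job done as asked, in the order asked, and still so for the second after the job is handed in, with the robot touching nothing.
It also fails if it takes over 54 s, if anything falls off the work surface, if the arm or the gripper's body presses on something with over 40 N, if the wrist force passes 120 N, or if a joint passes its speed limit or range.

## Working session

There is one attempt and no reset: what is moved stays moved. The work goes in short steps, Python scripts to look and compute and a shell command to move; the robot and the scene stay as the last step left them, time stands still between calls to the robot, and variables do not carry over. Pictures are saved under pics/ and viewed, at most 10 in all, crops included, and the job is handed in when it is done.

```bash
mkdir -p pics; cat > h.py <<'E'
from cell import *
import numpy as np, cv2
def ray(im,uv):
    p=cv2.undistortPoints(np.array([[uv]],float),im["mtx"],np.array(im["dist"],float))[0,0]
    T=np.array(im["T"]); d=T[:3,:3]@np.array([p[0],-p[1],-1]); return T[:3,3],d
def at_z(im,uv,z):
    o,d=ray(im,uv); return o+d*(z-o[2])/d[2]
def proj(im,P):
    T=np.linalg.inv(np.array(im["T"])); q=T[:3,:3]@np.array(P)+T[:3,3]
    return cv2.projectPoints(np.array([[q[0],-q[1],-q[2]]]),np.zeros(3),np.zeros(3),im["mtx"],np.array(im["dist"],float))[0].ravel()
E
python3 - <<'E'
from h import *
for n in("scene","top"):
    im=get_image(n); cv2.imwrite(f"pics/{n}0.png",im["color"][:,:,::-1]); print(n,np.round(im["T"],3).tolist())
    for t in("cap1","waste_bin","clean_tray","brass_cup","vial","steel_cup","deck"):
        for r in cut_out(t,im)[:4]:
            m=r["mask"]; ys,xs=np.nonzero(m); c=(xs.mean(),ys.mean())
            z={"cap1":.055,"deck":.045}.get(t,.035 if t in("waste_bin","clean_tray") else .075)
            print(t,round(r["score"],2),r["extent"],np.round(c,1),np.round(at_z(im,c,z),3))
print(read_state()["tcp_pos"],np.round(read_state()["orientation"],3).tolist(),read_state()["t"])
E
```

```text
scene [[-0.377, -0.601, 0.705, 1.273], [0.926, -0.226, 0.302, 0.321], [-0.023, 0.767, 0.642, 0.709], [0.0, 0.0, 0.0, 1.0]]
cap1 0.79 [310.7, 175.3, 325.8, 188.8] [318.7 183.1] [0.496 0.011 0.055]
cap1 0.71 [267.2, 169.5, 283.4, 182.5] [275.6 176.1] [ 0.507 -0.09   0.055]
cap1 0.63 [350.9, 197.0, 366.6, 214.1] [358.4 204.8] [0.536 0.116 0.055]
waste_bin 0.68 [335.3, 201.1, 439.7, 301.3] [388.6 250. ] [0.622 0.205 0.035]
clean_tray 0.85 [179.7, 145.2, 272.4, 223.9] [218.5 185.2] [ 0.561 -0.211  0.035]
vial 0.8 [306.0, 208.8, 318.1, 239.0] [308.8 225.2] [0.651 0.051 0.075]
vial 0.15 [267.9, 166.7, 285.1, 181.4] [276.  176.1] [ 0.53  -0.077  0.075]
steel_cup 0.83 [230.4, 153.1, 258.9, 178.8] [245.2 164.4] [ 0.514 -0.162  0.075]
deck 0.97 [209.6, 146.6, 402.2, 274.1] [308.8 210.3] [0.579 0.021 0.045]
top [[0.001, 0.992, -0.128, 0.518], [-1.0, 0.004, 0.026, 0.031], [0.027, 0.128, 0.991, 0.839], [0.0, 0.0, 0.0, 1.0]]
cap1 0.9 [364.6, 260.5, 391.2, 284.0] [378.4 272.1] [ 0.505 -0.091  0.055]
cap1 0.85 [309.9, 266.3, 328.1, 294.5] [317.9 279. ] [0.493 0.01  0.055]
cap1 0.76 [243.7, 245.6, 266.7, 266.8] [254.1 253.9] [0.535 0.116 0.055]
waste_bin 0.93 [162.1, 149.9, 244.4, 296.3] [202.2 223.5] [0.587 0.208 0.035]
brass_cup 0.75 [349.9, 179.2, 383.9, 214.9] [367.  196.5] [ 0.629 -0.071  0.075]
brass_cup 0.3 [368.9, 258.5, 392.7, 283.8] [378.4 272.4] [ 0.505 -0.088  0.075]
vial 0.83 [279.8, 175.0, 303.5, 198.7] [293.9 186. ] [0.646 0.05  0.075]
vial 0.33 [367.9, 257.3, 389.4, 281.6] [378.1 272.1] [ 0.505 -0.087  0.075]
steel_cup 0.63 [412.6, 279.4, 454.0, 312.4] [433.7 292.8] [ 0.471 -0.178  0.075]
deck 0.91 [214.2, 157.3, 427.7, 339.8] [320.5 246.8] [0.547 0.005 0.045]
[0.21663328 0.61286165 0.30397335] [[-0.943, 0.333, 0.0], [0.333, 0.943, 0.0], [-0.0, 0.0, -1.0]] 0.8
```

View pics/top0.png

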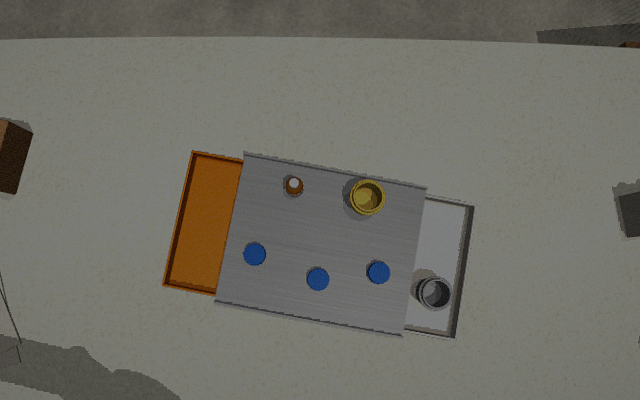

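View pics/scene0.png

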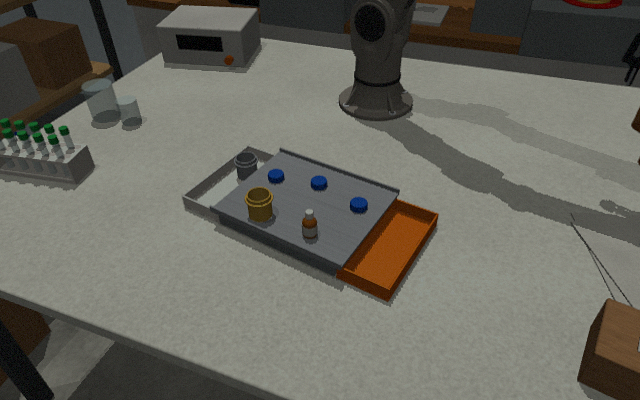

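```bash
cat >> h.py <<'E'
from scipy.optimize import least_squares
def caps(im): 
    return [(r["score"],[float((r["extent"][0]+r["extent"][2])/2),float((r["extent"][1]+r["extent"][3])/2)],np.array(np.nonzero(r["mask"])).mean(1)[::-1]) for r in cut_out("cap1",im)]
E
python3 - <<'E'
from h import *
from scipy.optimize import least_squares
S=get_image("scene");Tm=get_image("top")
cs=[c for c in caps(S) if c[0]>.3];ct=[c for c in caps(Tm) if c[0]>.3]
# deck pose: min area rect fit of top mask, at lip height / surface
m=[r for r in cut_out("deck",Tm)][0]["mask"].astype(np.uint8)
b=max(cv2.findContours(m,0,2)[0],key=cv2.contourArea)
print("box px",cv2.boxPoints(cv2.minAreaRect(b)).round().tolist())
# hand-read corners (lip outer, z=.054), order (-x,+y),(+x,+y),(+x,-y),(-x,-y)
px=[(215,302),(244,153),(427,188),(402,335)]
W=np.array([at_z(Tm,p,.054)[:2] for p in px]); L=np.array([(-.13,.16),(.13,.16),(.13,-.16),(-.13,-.16)])
f=lambda q:((np.c_[np.cos(q[2])*L[:,0]-np.sin(q[2])*L[:,1]+q[0],np.sin(q[2])*L[:,0]+np.cos(q[2])*L[:,1]+q[1]])-W).ravel()
q=least_squares(f,[.56,0,-.18]); print("deck",q.x[:2],np.degrees(q.x[2]),"res",q.fun.round(4))
x,y,a=q.x;R=np.array([[np.cos(a),-np.sin(a)],[np.sin(a),np.cos(a)]])
for t in ct:
    best=min(cs,key=lambda c:np.hypot(*(at_z(S,c[2],.053)-at_z(Tm,t[2],.053))[:2]))
    o1,d1=ray(S,best[2]);o2,d2=ray(Tm,t[2])
    k=np.linalg.lstsq(np.c_[d1,-d2],o2-o1,rcond=None)[0];p=(o1+k[0]*d1+o2+k[1]*d2)/2
    print("cap",p.round(4),"gap",np.linalg.norm(o1+k[0]*d1-o2-k[1]*d2).round(4),"deck xy",((p[:2]-[x,y])@R).round(4))
for n,p in(("brass",(.629,-.071)),("vial",(.646,.05)),("steel",(.471,-.178)),("bin",(.587,.208))): print(n,((np.array(p)-[x,y])@R).round(3))
E
```

```text
box px [[213.0, 305.0], [242.0, 150.0], [431.0, 185.0], [402.0, 340.0]]
deck [0.55250407 0.00238623] -10.324947321531065 res [-0.002   0.0036  0.0027 -0.0001  0.0044 -0.001  -0.0051 -0.0024]
cap [0.5347 0.1159 0.053 ] gap 0.001 deck xy [-0.0379  0.1085]
cap [0.493  0.0093 0.0528] gap 0.0011 deck xy [-0.0598 -0.0039]
cap [ 0.5048 -0.0914  0.0541] gap 0.0008 deck xy [-0.0301 -0.1008]
brass [ 0.088 -0.058]
vial [0.083 0.064]
steel [-0.048 -0.192]
bin [-0.003  0.208]
```

```bash
for i in 1 2 3 4 5; do python3 -m inch '[[[0.17,-0.3,0],[0,0,-0.0187]],[[0.34,-0.6,0],[0,0,-0.0374]],[[0.515,-0.908,0],[0,0,-0.0374]]]' -0.39 >/dev/null; done
python3 -m inch '[[[0.17,-0.3,0],[0,0,-0.0187]],[[0.34,-0.6,0],[0,0,-0.0375]],[[0.517,-0.907,0],[0,0,-0.0375]],[[0.517,-0.907,0],[0,0,-0.0375]],[[0.517,-0.907,0],[0,0,-0.0375]],[[0.517,-0.907,0],[0,0,-0.0375]]]'
python3 - <<'E'
from h import *
s=read_state();o=s["orientation"];print(s["tcp_pos"],np.degrees(np.arctan2(o[1][1],o[0][1])),s["opening"],s["force"])
E
```

```text
t: 2.8
tcp_pos: [0.5256, 0.0688, 0.3038]
orientation: [[0.178, 0.984, -0.0], [0.984, -0.178, 0.001], [0.001, -0.001, -1.0]]
force: [0.6, 0.7, 0.5]
opening: 0.0256
grasp_force: 0.0
[0.52559488 0.06876075 0.3038336 ] -10.263576479290338 0.02562049011759932 [0.57662333 0.70462949 0.48412181]
```

```bash
python3 -m inch '[[[0,0,-0.3],[0,0,0]],[[0,0,-0.6],[0,0,0]],[[0,0,-1],[0,0,0]]]' >/dev/null
python3 -m inch '[[[0,0,-0.25],[0,0,0]],[[0,0,-0.45],[0,0,0]],[[0,0,-0.6],[0,0,0]],[[0,0,-0.7],[0,0,0]],[[0,0,-0.76],[0,0,0]],[[0,0,-0.79],[0,0,0]],[[0,0,-0.79],[0,0,0]]]'
python3 - <<'E'
from h import *
S=get_image("scene");t=get_image("top")
cv2.imwrite("pics/a.png",np.vstack([cv2.resize(S["color"][120:270,200:450],(800,480//1))[:300*1+0:1] if 0 else cv2.resize(S["color"][140:250,230:430],(540,297)),cv2.resize(t["color"][200:310,190:390],(540,297))])[:,:,::-1])
E
```

```text
t: 3.63
tcp_pos: [0.5258, 0.0688, 0.125]
orientation: [[0.178, 0.984, 0.0], [0.984, -0.178, 0.0], [0.0, 0.0, -1.0]]
force: [0.6, -0.2, 0.4]
opening: 0.0259
grasp_force: 0.0
```

View pics/a.png

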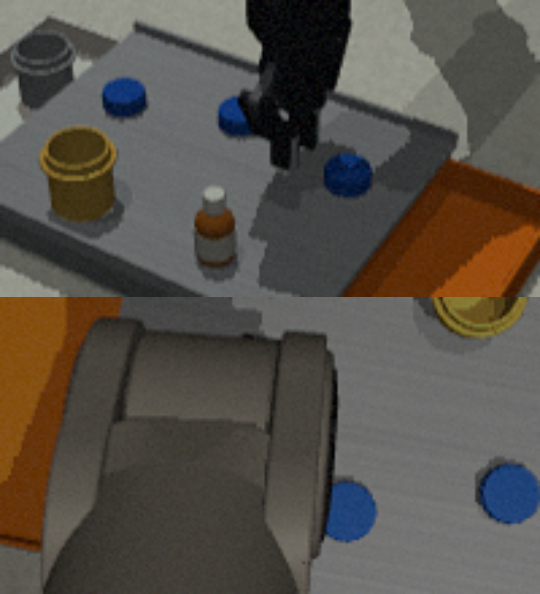

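```bash
python3 -m inch '[[[0,0,-0.03],[0,0,0]],[[0,0,-0.04],[0,0,0]],[[0.018,0.098,-0.04],[0,0,0]],[[0.036,0.197,-0.04],[0,0,0]],[[0.054,0.295,-0.04],[0,0,0]],[[0.072,0.394,-0.04],[0,0,0]],[[0.09,0.492,-0.04],[0,0,0]],[[0.107,0.59,-0.04],[0,0,0]]]'
python3 -m inch '[[[0.018,0.098,0],[0,0,0]],[[0.036,0.197,0],[0,0,0]],[[0.054,0.295,0],[0,0,0]],[[0.072,0.394,0],[0,0,0]],[[0.09,0.492,0],[0,0,0]],[[0.09,0.492,0],[0,0,0]],[[0.09,0.492,0],[0,0,0]]]'
python3 - <<'E'
from h import *
S=get_image("scene");t=get_image("top")
for im in(S,t): print([(round(c[0],2),np.round(c[2]),at_z(im,c[2],.053).round(3)) for c in caps(im)])
cv2.imwrite("pics/b.png",np.vstack([cv2.resize(S["color"][140:290,230:450],(440,300)),cv2.resize(t["color"][150:300,150:370],(440,300))])[:,:,::-1])
E
```

```text
t: 4.4
tcp_pos: [0.5367, 0.1288, 0.1209]
orientation: [[0.178, 0.984, 0.0], [0.984, -0.178, 0.0], [0.0, 0.0, -1.0]]
force: [0.3, -0.1, 0.3]
opening: 0.0262
grasp_force: 0.1
t: 4.98
tcp_pos: [0.5455, 0.177, 0.1209]
orientation: [[0.177, 0.984, 0.0], [0.984, -0.177, -0.0], [-0.0, 0.0, -1.0]]
force: [0.4, 0.7, 1.0]
opening: 0.0261
grasp_force: 0.0
[(0.72, array([319., 183.]), array([0.492, 0.009, 0.053])), (0.71, array([275., 176.]), array([ 0.505, -0.093,  0.053])), (0.64, array([400., 236.]), array([0.595, 0.219, 0.053]))]
[(0.78, array([379., 272.]), array([ 0.505, -0.092,  0.053])), (0.73, array([214., 188.]), array([0.645, 0.186, 0.053])), (0.71, array([318., 279.]), array([0.493, 0.01 , 0.053]))]
```

View pics/b.png

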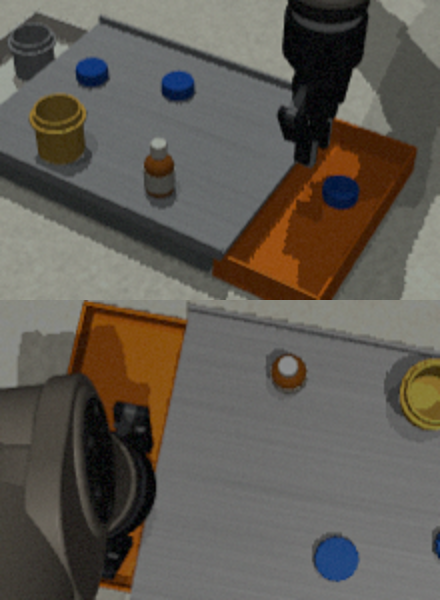

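```bash
python3 -m inch '[[[0,0,0.25],[0,0,0]],[[0,0,0.5],[0,0,0]],[[-0.1,-0.36,0.5],[0,0,0]],[[-0.204,-0.717,0.5],[0,0,0]]]' >/dev/null
python3 -m inch '[[[-0.1,-0.36,0],[0,0,0]],[[-0.204,-0.717,0],[0,0,0]]]' >/dev/null
python3 -m inch '[[[-0.1,-0.36,0],[0,0,0]],[[-0.204,-0.717,0],[0,0,0]],[[-0.204,-0.717,0],[0,0,0]],[[-0.204,-0.717,0],[0,0,0]],[[-0.204,-0.717,0],[0,0,0]]]'
python3 -m inch '[[[0,0,-0.2],[0,0,0]],[[0,0,-0.35],[0,0,0]],[[0,0,-0.45],[0,0,0]],[[0,0,-0.5],[0,0,0]],[[0,0,-0.5],[0,0,0]]]'
```

```text
t: 6.1
tcp_pos: [0.4844, -0.0387, 0.1711]
orientation: [[0.18, 0.984, 0.001], [0.984, -0.18, 0.001], [0.001, 0.0, -1.0]]
force: [-0.3, 1.4, 0.3]
opening: 0.0262
grasp_force: 0.0
t: 6.52
tcp_pos: [0.4839, -0.0378, 0.1199]
orientation: [[0.177, 0.984, -0.002], [0.984, -0.177, -0.0], [-0.001, -0.002, -1.0]]
force: [-0.8, -0.0, 0.2]
opening: 0.0263
grasp_force: 0.0
```

```bash
for i in 1 2; do python3 -m inch '[[[0.018,0.098,0],[0,0,0]],[[0.036,0.197,0],[0,0,0]],[[0.054,0.295,0],[0,0,0]],[[0.072,0.394,0],[0,0,0]],[[0.09,0.492,0],[0,0,0]],[[0.107,0.59,0],[0,0,0]],[[0.125,0.689,0],[0,0,0]],[[0.143,0.787,0],[0,0,0]]]'; done
python3 - <<'E'
from h import *
S=get_image("scene");t=get_image("top")
for im in(S,t): print([(round(c[0],2),np.round(c[2]),at_z(im,c[2],.053).round(3)) for c in caps(im)])
cv2.imwrite("pics/c.png",cv2.resize(S["color"][140:290,230:450],(660,450))[:,:,::-1])
E
```

```text
t: 7.18
tcp_pos: [0.4988, 0.0412, 0.121]
orientation: [[0.178, 0.984, 0.0], [0.984, -0.178, 0.0], [0.0, 0.0, -1.0]]
force: [-0.1, -0.4, 0.8]
opening: 0.0259
grasp_force: 0.2
t: 7.85
tcp_pos: [0.5131, 0.1197, 0.1209]
orientation: [[0.179, 0.984, 0.0], [0.984, -0.179, -0.0], [-0.0, 0.0, -1.0]]
force: [0.4, -0.4, 0.6]
opening: 0.0262
grasp_force: 0.2
[(0.78, array([399., 236.]), array([0.595, 0.218, 0.053])), (0.69, array([373., 203.]), array([0.519, 0.143, 0.053])), (0.49, array([275., 176.]), array([ 0.504, -0.092,  0.053]))]
[(0.61, array([379., 272.]), array([ 0.504, -0.092,  0.053])), (0.2, array([330., 245.]), array([ 0.55 , -0.011,  0.053]))]
```

View pics/c.png

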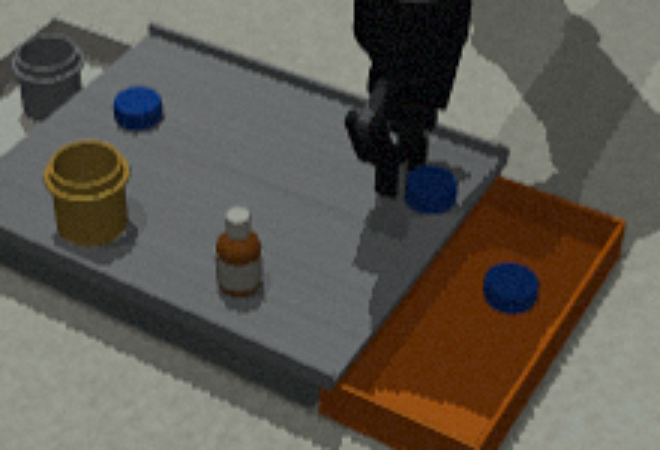

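```bash
python3 -m inch '[[[0.018,0.098,0],[0,0,0]],[[0.036,0.197,0],[0,0,0]],[[0.054,0.295,0],[0,0,0]],[[0.072,0.394,0],[0,0,0]],[[0.09,0.492,0],[0,0,0]],[[0.103,0.57,0],[0,0,0]],[[0.103,0.57,0],[0,0,0]],[[0.103,0.57,0],[0,0,0]]]'
python3 -m inch '[[[0,0,0.25],[0,0,0]],[[0,0,0.5],[0,0,0]],[[-0.03,-0.38,0.5],[0,0,0]],[[-0.064,-0.762,0.5],[0,0,0]]]' >/dev/null
for i in 1 2; do python3 -m inch '[[[-0.03,-0.38,0],[0,0,0]],[[-0.064,-0.762,0],[0,0,0]]]' >/dev/null; done
python3 -m inch '[[[-0.03,-0.38,0],[0,0,0]],[[-0.064,-0.762,0],[0,0,0]],[[-0.064,-0.762,0],[0,0,0]],[[-0.064,-0.762,0],[0,0,0]],[[-0.064,-0.762,0],[0,0,0]]]'
python3 - <<'E'
from h import *
S=get_image("scene");t=get_image("top")
for im in(S,t): print([(round(c[0],2),np.round(c[2]),at_z(im,c[2],.053).round(3)) for c in caps(im)])
cv2.imwrite("pics/d.png",cv2.resize(S["color"][130:300,170:450],(700,425))[:,:,::-1])
E
```

```text
t: 8.72
tcp_pos: [0.5232, 0.1763, 0.1208]
orientation: [[0.177, 0.984, -0.0], [0.984, -0.177, -0.0], [-0.0, 0.0, -1.0]]
force: [0.1, 0.1, -0.8]
opening: 0.026
grasp_force: 0.0
t: 9.8
tcp_pos: [0.4972, -0.1294, 0.1708]
orientation: [[0.18, 0.984, -0.0], [0.984, -0.18, 0.001], [0.0, -0.0, -1.0]]
force: [1.0, 0.8, -0.8]
opening: 0.0261
grasp_force: 0.0
[(0.72, array([400., 236.]), array([0.595, 0.219, 0.053])), (0.46, array([276., 176.]), array([ 0.502, -0.092,  0.053])), (0.44, array([400., 224.]), array([0.56 , 0.212, 0.053]))]
[(0.79, array([201., 242.]), array([0.554, 0.205, 0.053])), (0.76, array([203., 259.]), array([0.526, 0.201, 0.053])), (0.65, array([378., 272.]), array([ 0.505, -0.091,  0.053]))]
```

View pics/d.png

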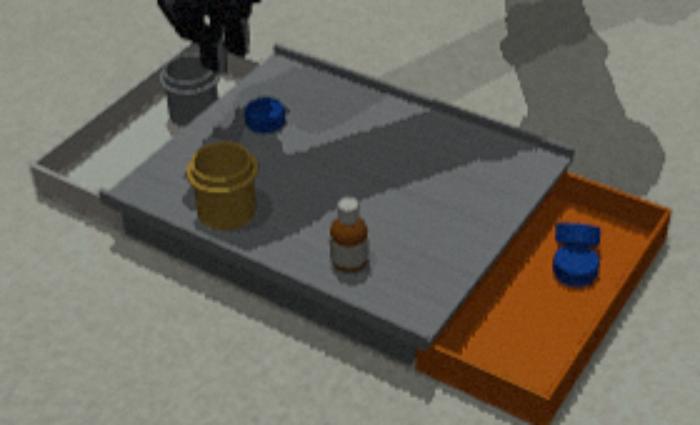

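```bash
python3 -m inch '[[[0,0,-0.2],[0,0,0]],[[0,0,-0.35],[0,0,0]],[[0,0,-0.45],[0,0,0]],[[0,0,-0.5],[0,0,0]],[[0,0,-0.5],[0,0,0]]]'
python3 -m inch '[[[0.018,0.098,0],[0,0,0]],[[0.036,0.197,0],[0,0,0]],[[0.054,0.295,0],[0,0,0]],[[0.072,0.394,0],[0,0,0]],[[0.09,0.492,0],[0,0,0]],[[0.107,0.59,0],[0,0,0]],[[0.125,0.689,0],[0,0,0]],[[0.143,0.787,0],[0,0,0]]]'
for i in 1 2; do python3 -m inch '[[[0.032,0.095,0],[0,0,0]],[[0.065,0.19,0],[0,0,0]],[[0.097,0.284,0],[0,0,0]],[[0.13,0.379,0],[0,0,0]],[[0.162,0.473,0],[0,0,0]],[[0.195,0.568,0],[0,0,0]],[[0.227,0.663,0],[0,0,0]],[[0.26,0.757,0],[0,0,0]]]'; done
python3 - <<'E'
from h import *
S=get_image("scene")
print([(round(c[0],2),np.round(c[2]),at_z(S,c[2],.053).round(3)) for c in caps(S)])
cv2.imwrite("pics/e.png",cv2.resize(S["color"][130:300,170:450],(700,425))[:,:,::-1])
E
```

```text
t: 10.42
tcp_pos: [0.4971, -0.1284, 0.12]
orientation: [[0.178, 0.984, -0.002], [0.984, -0.178, 0.0], [-0.0, -0.002, -1.0]]
force: [-0.4, -0.1, 0.4]
opening: 0.026
grasp_force: 0.0
t: 11.08
tcp_pos: [0.5121, -0.0492, 0.121]
orientation: [[0.178, 0.984, 0.0], [0.984, -0.178, 0.0], [0.0, 0.0, -1.0]]
force: [-0.6, -1.2, 0.0]
opening: 0.0258
grasp_force: 0.1
t: 11.75
tcp_pos: [0.5382, 0.0262, 0.1209]
orientation: [[0.178, 0.984, 0.0], [0.984, -0.178, -0.0], [-0.0, 0.0, -1.0]]
force: [-0.6, -0.4, 0.4]
opening: 0.0263
grasp_force: 0.1
t: 12.42
tcp_pos: [0.5642, 0.102, 0.1209]
orientation: [[0.178, 0.984, 0.0], [0.984, -0.178, -0.0], [-0.0, 0.0, -1.0]]
force: [-0.2, -0.7, -0.2]
opening: 0.0264
grasp_force: 0.1
[(0.7, array([400., 236.]), array([0.594, 0.219, 0.053])), (0.69, array([401., 224.]), array([0.56 , 0.212, 0.053])), (0.51, array([358., 217.]), array([0.569, 0.126, 0.053]))]
```

View pics/e.png

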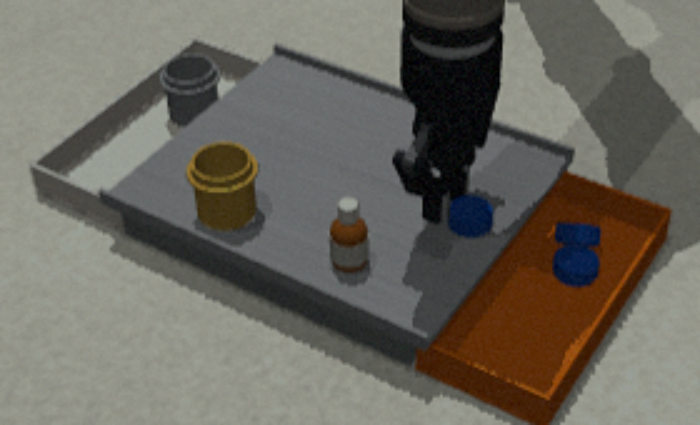

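```bash
python3 -m inch '[[[0.032,0.095,0],[0,0,0]],[[0.065,0.19,0],[0,0,0]],[[0.097,0.284,0],[0,0,0]],[[0.13,0.379,0],[0,0,0]],[[0.162,0.473,0],[0,0,0]],[[0.195,0.568,0],[0,0,0]],[[0.22,0.65,0],[0,0,0]],[[0.22,0.65,0],[0,0,0]]]'
python3 -m inch '[[[0,0,0],[0,0,0]],[[0,0,0.3],[0,0,0]],[[0,0,0.65],[0,0,0]],[[0,0,1],[0,0,0]]]' >/dev/null
python3 -m inch '[[[0,0.35,0.3],[0,0,0]],[[0,0.7,0.3],[0,0,0]],[[0,1,0.3],[0,0,0]],[[0,1,0.3],[0,0,0]]]' >/dev/null
python3 -m inch '[[[-0.35,0.35,0],[0,0,0]],[[-0.7,0.7,0],[0,0,0]],[[-1,1,0],[0,0,0]],[[-1,1,0],[0,0,0]],[[-1,1,0],[0,0,0]],[[-1,1,0],[0,0,0]],[[-1,1,0],[0,0,0]],[[-1,1,0],[0,0,0]]]'
python3 - <<'E'
from h import *
S=get_image("scene");t=get_image("top")
for im in(S,t): print([(round(c[0],2),np.round(c[2]),at_z(im,c[2],.02).round(3)) for c in caps(im)])
cv2.imwrite("pics/f.png",np.vstack([cv2.resize(S["color"][130:310,170:450],(467,300)),cv2.resize(t["color"][140:345,150:480],(467,290))])[:,:,::-1])
E
```

```text
t: 13.18
tcp_pos: [0.5864, 0.169, 0.1208]
orientation: [[0.175, 0.984, 0.001], [0.984, -0.175, 0.001], [0.001, 0.0, -1.0]]
force: [0.1, -0.2, -0.2]
opening: 0.026
grasp_force: 0.0
t: 14.52
tcp_pos: [0.4874, 0.3636, 0.2511]
orientation: [[0.182, 0.983, 0.001], [0.983, -0.182, -0.001], [-0.001, 0.001, -1.0]]
force: [0.9, 0.4, 0.0]
opening: 0.0263
grasp_force: 0.0
[(0.8, array([400., 235.]), array([0.557, 0.214, 0.02 ])), (0.67, array([392., 248.]), array([0.599, 0.208, 0.02 ])), (0.64, array([400., 224.]), array([0.525, 0.205, 0.02 ]))]
[(0.75, array([206., 222.]), array([0.591, 0.206, 0.02 ])), (0.72, array([202., 242.]), array([0.556, 0.211, 0.02 ])), (0.64, array([203., 258.]), array([0.527, 0.208, 0.02 ]))]
```

View pics/f.png

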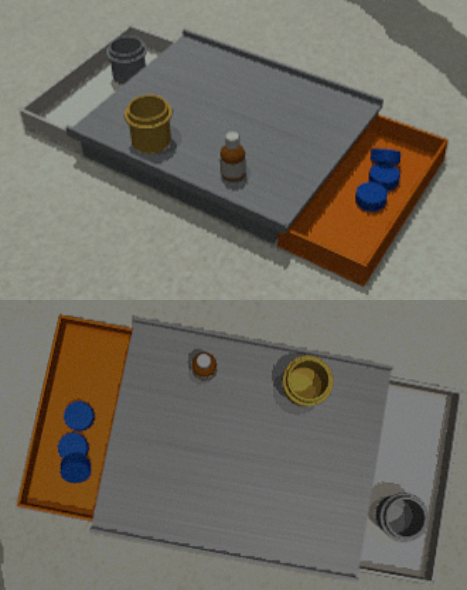

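All three caps lie in the orange bin (top crop, about (75,415), (72,447) and (75,467)). The cups and vial are standing where they were, and the arm is clear.

```bash
python3 -c "from cell import *; print(sign_off())"
```

```text
the job is handed in; nothing more can be done
None
```

All three blue caps were pushed off the deck into the orange bin, with the brass cup, vial and steel cup left standing in place, and the job was handed in at about 15 s of the 54 s allowed.

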